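# Swap the specimen jars between the lit stage and the tray

### The arm

A 7-joint arm with a two-finger parallel gripper is mounted at the origin on the work surface. World frame = base frame: x ahead of the robot, y to its left, z up, the work surface at z = 0. Lengths are in m, angles in rad, forces in N, time in s.
With the tool pointing down it reaches from about 0.4 to 0.875 m from the base axis. Payload 19.3 kg.
Tool frame: the origin (TCP) lies between the finger pads; the fingertips stand bot.tcp_to_tips ahead of it and the grasp point (between the pads) is the TCP (bot.tcp_to_tips is the distance from the TCP to the fingertips, in m); z points along the fingers, y is the line along which they close (so a half turn about z gives the same grasp; the last joint's range is limited). The gripper opens to 85 mm and grips with 20 to 120 N. Pads are 22 mm wide; open, the fingers measure 114 mm over their backs; the gripper's body (76 mm by 85 mm) begins 54 mm behind the grasp point. The pads swing forward as they close: fully open they stand 13 mm farther back than shut.
Start: joints at [-1.382, 0.521, -0.036, 1.599, 0.021, 1.021, -0.113], TCP at [0.16, 0.604, 0.25] pointing down, gripper open.
Joint ranges: [-2.91, 2.91], [-0.3, 2.13], [-1.5, 1.42], [0.17, 2.43], [-1.26, 4.41], [0.16, 1.93], [-2.52, 2.52]. Speed limits (rad/s): [1.89, 1.89, 2.39, 2.39, 3.01, 3.01, 3.01].

### API

Orientations are given as [roll, pitch, yaw] about the fixed x, y, z axes, in that order (R = Rz(yaw) Ry(pitch) Rx(roll)).
In Python, from workcell import telemetry, grab_frame, bot gives the robot as it stands. The module is installed in compiled form; this text tells all that it offers.
- The arm moves only by the shell command python3 -m crank 'ROWS' [FORCE]. ROWS is text: rows parted by semicolons, each of 7 numbers parted by spaces: the finger opening in m, from 0 to 0.0854, then the shift along the tool's x, y, z in m, then the turn, a rotation vector about the tool's x, y, z in degrees. A call has exactly 8 rows; each row shifts and turns the commanded pose from where the row before left it, along the tool's axes as they then stand; what a row does not reach is not made up. A row lasts 1/12 s, in which the tool goes at most 41.7 mm and 7.16 degrees, less where a joint would pass 70% of its speed; a pose out of reach is approached as far as the arm can. A call with a gripper value outside its range is refused whole. The fingers move at their own pace and stop on an object; FORCE is the grip in N (left out, the last holds). Time passes only in rows, so rows that do not move let the fingers close, or fill a call up. It gives the time, the measured TCP pose, the force, the opening and the grip force at its end, in the units of the state.
- telemetry.observe(): the state, without advancing time (a new reading comes with each control period).
- grab_frame(name): name is "scene" or "top" or "wrist"; returns a dict with "pixels" (480x640x3 uint8, red, green, blue), "depth" (480x640 float32, m along the optical axis (not along the pixel's ray), 0 where there is no reading), "vertical_fov" (degrees; the focal length in pixels is half the picture's height over the tangent of half this angle, whatever the lens; pixels are square), "cx", "cy" (the principal point, pixels), "R" (3x3) and "t" (3): a world point X has camera coordinates R X + t; the wrist camera has in their place "hand_eye" (4x4, takes a point from camera to tool coordinates, whose origin is the TCP and whose axes are the flange's). Camera axes: x right, y down, z forward; pixel columns grow to the right and rows downward; lengths in m; the calibration is good to about 2 mm. A picture is of the moment at which its call begins: read the wrist's pose just before it.
- bot.job_done(): hands the job in; it is judged then, once.
The state is a dict: "clock": time; "qpos": joint angles; "qd": joint speeds; "joint_efforts": joint torques, N m; "position": TCP position; "tool_rot": TCP orientation; "force": force on the tool from outside, world axes, zero at the start; "moment": the same for the moment, N m; "grip_width": finger opening in m; "finger_force": force on a finger pad.
Only numpy, scipy, OpenCV 4.12 (cv2) and the standard library are available. Lean on these libraries where they do the work, as an engineer would, in place of code of your own. Each camera call takes 0.05 s, during which the arm holds its last target. There are 200 camera calls.

### The job

Swap the orange-lidded and the blue-lidded specimen jars: the one on the lit stage goes into the round nest of the grey tray, and the one in that nest goes onto the stage, each standing upright and fully down in its recess. Keep the jars upright throughout and set them down gently without dropping them (the cork mat is there for parking one in between); leave everything else on the bench as it is.

Things in the scene. Friction and masses are not known exactly. Their poses are not given: they have to be found in the camera images.
- jar_orange: closed clear specimen jar with a terracotta-coloured shell inside and a flat orange screw lid; a plain upright cylinder 56 mm in diameter and 85 mm tall (the lid is the top 21 mm, same diameter), about 0.2 kg; origin at the centre of its underside, z up its axis. At the start it stands upright in one of the two round nests, the stage's or the tray's; which one varies
- jar_blue: closed clear specimen jar with a white shell inside and a flat blue screw lid; a plain upright cylinder 56 mm in diameter and 85 mm tall (the lid is the top 21 mm, same diameter), about 0.2 kg; origin at the centre of its underside, z up its axis. At the start it stands upright in one of the two round nests, the stage's or the tray's; which one varies
- stage_nest (a point): centre of the floor of the stage's round nest, a flat-floored recess 70 mm across and 12 mm deep, glowing white with a black ring round its mouth; the floor is 20 mm above the bench, the stage's top 32 mm. z up
- tray_nest (a point): centre of the floor of the tray's round nest, a recess of the same size (70 mm across, 12 mm deep) with a dark rubber floor 20 mm above the bench, the tray's top 32 mm. z up
- stage: cream light stage fixed to the bench, 170 x 170 x 32 mm; origin at the centre of its underside, directly below its nest
- tray: grey tray fixed to the bench, 235 (its x) x 120 (its y) x 32 mm; origin on its underside directly below the round nest; the tray reaches 60 mm to -x and 175 mm to +x of it. A square pocket 115 mm to +x of the round nest holds the cassette. Stage and tray may be on either side of the robot
- mat: round cork parking mat fixed flat on the bench between stage and tray, 120 mm in diameter, 3 mm thick, empty at the start; origin at the centre of its underside
- jar_white: bystander: the same kind of jar (56 mm by 85 mm) with a white lid, standing on the bench on the far side of the mat; origin at the centre of its underside
- cassette: bystander: yellow square specimen box 52 x 52 x 35 mm in the tray's square pocket, its top 55 mm above the bench; origin at the centre of its underside
- bottle: bystander: white bottle with red cap, 60 mm in diameter and 150 mm tall, on the bench on the far side of the mat; origin at the centre of its underside
- petri: bystander: flat covered dish 94 mm across, 20 mm high, to the left of the task area; origin at the centre of its underside
- phone: bystander: black phone 150 x 75 x 8 mm lying to the right of the task area; origin at the centre of its underside
- brush: bystander: brush 180 mm long lying to the far right; its origin is on its underside, long side along its x
- slide_box: bystander: blue and white box 100 x 80 x 35 mm, to the far left; origin at the centre of its underside
There are look-alikes about, which are no part of the job. Leave any black or green look-alike of the jar_orange alone. What is shaped like the jar_blue but yellow is not meant.

How it is judged:
At the end, for the whole second after the job is handed in: Each of the two jars stands in the other's former nest: its centre within 10 mm of the nest's centre, its underside within 4 mm of the nest's floor, upright within 4.5 degrees, released and at rest, more than 150 mm from where it started (((horizontal distance between jar_orange and stage_nest below 0.01 m and z of jar_orange in the frame of stage_nest between -0.004 and 0.004 m and horizontal distance between jar_blue and tray_nest below 0.01 m and z of jar_blue in the frame of tray_nest between -0.004 and 0.004 m) or (horizontal distance between jar_orange and tray_nest below 0.01 m and z of jar_orange in the frame of tray_nest between -0.004 and 0.004 m and horizontal distance between jar_blue and stage_nest below 0.01 m and z of jar_blue in the frame of stage_nest between -0.004 and 0.004 m)) and distance of each of jar_orange, jar_blue from where it was at the start of the episode above 0.15 m and angle between each of jar_orange, jar_blue's own z axis and vertical below 0.08 rad and linear speed of each of jar_orange, jar_blue below 0.02 m/s and angular speed of each of jar_orange, jar_blue below 0.2 rad/s); the robot touches nothing.
It fails at once if either jar tilts more than 30 degrees (angle between any of jar_orange, jar_blue's own z axis and vertical above 0.52 rad).
It fails at once if a jar is rammed onto the stage, tray or mat (contact over 60 N) (contact force between any of jar_orange, jar_blue and stage above 60 N or contact force between any of jar_orange, jar_blue and tray above 60 N or contact force between any of jar_orange, jar_blue and mat above 60 N).
It fails at once if a jar is dropped: it falls free of the fingers at over 0.75 m/s (a fall of about 3 cm) ((contact force between jar_orange and the fingers below 0.05 N and linear speed of jar_orange above 0.75 m/s) or (contact force between jar_blue and the fingers below 0.05 N and linear speed of jar_blue above 0.75 m/s)).
It fails at once if a bystander is moved more than 30 mm, or the white-lidded jar or the bottle is tipped (distance of any of jar_white, cassette, bottle, petri, phone, brush, slide_box from where it was at the start of the episode above 0.03 m or angle between any of jar_white, bottle's own z axis and vertical above 0.35 rad).
It also fails if it takes over 72 s, if anything falls off the work surface, if the arm or the gripper's body presses on something with over 40 N, if the wrist force passes 120 N, or if a joint passes its speed limit or range.

## Working session

There is one attempt and no reset: what is moved stays moved. The work goes in short steps, Python scripts to look and compute and a shell command to move; the robot and the scene stay as the last step left them, time stands still between calls to the robot, and variables do not carry over. Pictures are saved under pics/ and viewed, at most 10 in all, crops included, and the job is handed in when it is done.

```bash
mkdir -p pics; python3 - <<'E'
from workcell import telemetry, grab_frame, bot
import cv2,numpy as np
s=telemetry.observe();print({k:np.round(v,4) for k,v in s.items()},bot.tcp_to_tips)
for n in("top","scene"):
    f=grab_frame(n);cv2.imwrite(f"pics/{n}0.png",f["pixels"][...,::-1]);np.savez(f"{n}.npz",**f);print(n,f["vertical_fov"],f["cx"],f["cy"],f["R"],f["t"])
E
```

```text
{'clock': np.float64(0.0), 'qpos': array([-1.3822,  0.522 , -0.0363,  1.6   ,  0.0212,  1.0211, -0.1128]), 'qd': array([ 0.0005,  0.0002,  0.0008, -0.0004,  0.001 , -0.0005,  0.0005]), 'joint_efforts': array([ 4.00000e-04, -9.27094e+01,  1.97990e+00, -3.69938e+01,
        1.79000e-02,  8.10000e-03, -0.00000e+00]), 'position': array([0.1599, 0.6039, 0.2497]), 'tool_rot': array([-3.1405e+00,  1.0000e-04,  2.8828e+00]), 'force': array([-0.7659, -0.4593, -0.3569]), 'moment': array([-0.0548,  0.0091,  0.0184]), 'finger_force': np.float64(0.0), 'grip_width': np.float64(0.0852)} 0.019
top 42.12184600368778 324.4453918930298 247.21998278672731 [[ 2.59204925e-02 -9.99658659e-01  3.27013342e-03]
 [-9.86446588e-01 -2.61078296e-02 -1.61992315e-01]
 [ 1.62022396e-01  9.73108632e-04 -9.86786601e-01]] [-0.04017895  0.595731    1.56292728]
scene 56.11750000624421 322.1147487621393 226.32933853920906 [[-0.431543    0.90208583 -0.00343494]
 [ 0.74406637  0.35379107 -0.56674255]
 [-0.51003517 -0.2471296  -0.82388778]] [ 0.25870562 -0.42579824  1.5617894 ]
```

View pics/top0.png

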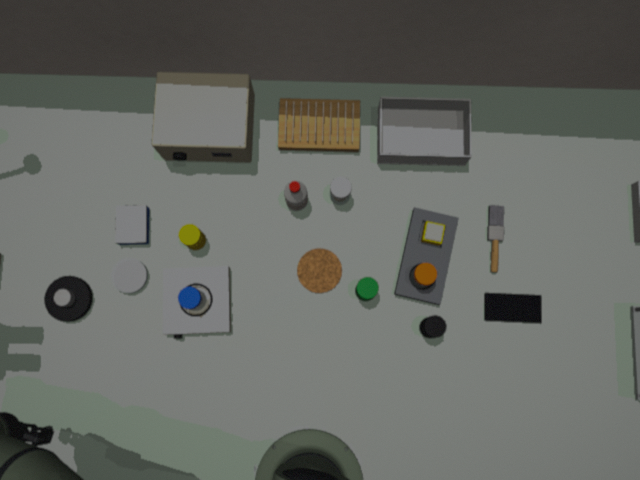

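View pics/scene0.png

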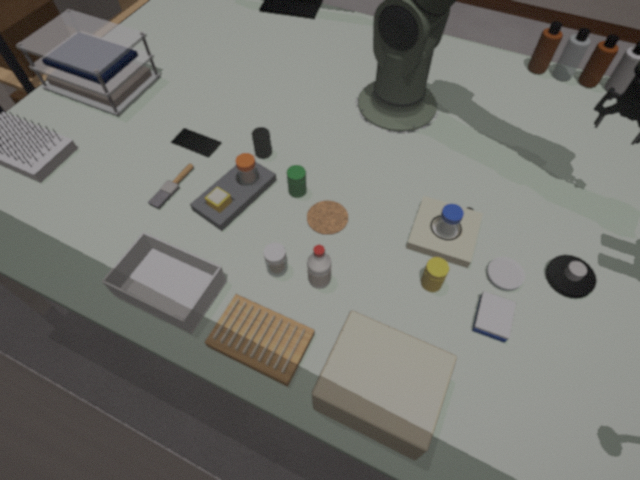

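The top view shows blue on the stage at about (190,298), orange in the tray nest at (426,275) and the mat at (320,271). The look-alikes are yellow (192,237), green (367,289) and black (433,327). The scene view shows the same layout.

```bash
cat > h.py <<'E'
import numpy as np,cv2
def K(f): return 240/np.tan(np.radians(f["vertical_fov"])/2)
def cast(f,uv,z,R=None,c=None):
    if R is None: R=f["R"].T; c=-f["R"].T@f["t"]
    d=R@np.array([(uv[0]-f["cx"])/K(f),(uv[1]-f["cy"])/K(f),1]); return c+d*(z-c[2])/d[2]
def blobs(f,lo,hi,amin=60):
    hsv=cv2.cvtColor(np.ascontiguousarray(f["pixels"]),cv2.COLOR_RGB2HSV)
    m=cv2.inRange(hsv,np.array(lo),np.array(hi))
    cs,_=cv2.findContours(m,cv2.RETR_EXTERNAL,cv2.CHAIN_APPROX_NONE)
    return sorted([c for c in cs if cv2.contourArea(c)>amin],key=cv2.contourArea,reverse=True)
COL=dict(blue=((105,150,60),(125,255,255)),orange=((7,200,120),(16,255,255)),yellow=((24,180,80),(34,255,255)),green=((45,120,40),(75,255,255)),black=((0,0,0),(180,255,35)),mat=((8,80,80),(20,199,255)))
E
python3 - <<'E'
from h import *
for n in("top","scene"):
    f=dict(np.load(n+".npz")); d=f["depth"]
    f["vertical_fov"]=float(f["vertical_fov"])
    # depth -> world map
    v,u=np.mgrid[:480,:640];k=K(f)
    P=(np.stack([(u-f["cx"])/k*d,(v-f["cy"])/k*d,d],-1)-f["t"])@f["R"]
    for c,z in dict(blue=.105,orange=.105,yellow=.085,green=.085,mat=.003).items():
        for b in blobs(f,*COL[c])[:2]:
            (x,y),r=cv2.minEnclosingCircle(b); m=np.zeros((480,640),np.uint8);cv2.drawContours(m,[b],-1,1,-1)
            q=P[m>0];q=q[q[:,2]>np.percentile(q[:,2],80)-.008]
            print(n,c,cv2.contourArea(b),np.round([x,y,r],1),cast(f,(x,y),z).round(4),"depth top",((q.min(0)+q.max(0))/2).round(4),(q.max(0)-q.min(0)).round(3))
    if n=="top":
        for nm,(z0,z1,box) in dict(stage=(.026,.038,(140,250,250,350)),tray=(.026,.038,(380,195,470,315)),jars=(.07,.2,(100,170,470,350))).items():
            m=((P[...,2]>z0)&(P[...,2]<z1)&(d>0)).astype(np.uint8);k2=np.zeros_like(m);k2[box[1]:box[3],box[0]:box[2]]=1;m*=k2
            cs,_=cv2.findContours(m,cv2.RETR_EXTERNAL,cv2.CHAIN_APPROX_NONE)
            for b in cs:
                if cv2.contourArea(b)<60: continue
                pts=np.array([P[p[0][1],p[0][0],:2] for p in b],np.float32)
                print(nm,[np.round(e,4) for e in cv2.minAreaRect(pts)])
E
```

```text
top blue 348.5 [189.  297.2  11.3] [0.4539 0.3052 0.105 ] depth top [0.4075 0.1524 0.8692] [0.144 0.357 1.539]
top yellow 309.5 [189.4 234.5  10.6] [0.6142 0.3181 0.085 ] depth top [0.4877 0.1594 0.8591] [0.304 0.371 1.56 ]
top green 351.5 [366.5 288.5  11.5] [ 0.4888 -0.1324  0.085 ] depth top [ 0.4257 -0.0926  0.8591] [0.181 0.133 1.56 ]
top mat 3594.5 [318.6 124.1  46.1] [9.464e-01 5.000e-04 3.000e-03] depth top [ 6.723e-01 -7.000e-04  8.329e-01] [0.674 0.219 1.612]
top mat 1489.5 [319.  270.3  22.3] [ 0.5417 -0.0118  0.003 ] depth top [ 0.4675 -0.0117  0.8183] [0.264 0.117 1.641]
stage [array([0.4487, 0.3028]), array([0.1813, 0.1712]), np.float64(3.8328)]
tray [array([ 0.5858, -0.2924]), array([0.121 , 0.2359]), np.float64(77.9041)]
jars [array([ 0.3991, -0.3036]), array([0.0521, 0.0566]), np.float64(0.3503)]
jars [array([0.4525, 0.3055]), array([0.0545, 0.0549]), np.float64(4.3577)]
jars [array([ 0.4911, -0.1344]), array([0.053 , 0.0548]), np.float64(45.6815)]
jars [array([ 0.5283, -0.2763]), array([0.0544, 0.0546]), np.float64(49.5654)]
jars [array([0.6147, 0.3192]), array([0.0544, 0.0563]), np.float64(10.9019)]
jars [array([0.7292, 0.0531]), array([0.0586, 0.0582]), np.float64(0.394)]
jars [array([ 0.7483, -0.0623]), array([0.0543, 0.0549]), np.float64(64.5676)]
scene mat 5127.5 [259.5 337.   53.8] [ 0.9355 -0.0063  0.003 ] depth top [1.0487 0.0976 0.5375] [0.353 0.411 1.018]
scene mat 962.0 [327.  217.   19.6] [ 0.544  -0.0111  0.003 ] depth top [0.8554 0.1175 0.5213] [0.739 0.371 1.05 ]
```

```bash
cat > go.py <<'E'
# python3 go.py X Y Z : tool-frame shift still to go
import sys,numpy as np
from scipy.spatial.transform import Rotation as Ro
from workcell import telemetry
s=telemetry.observe();R=Ro.from_euler("xyz",s["tool_rot"]).as_matrix()
print("t",round(s["clock"],2),"p",np.round(s["position"],4),"rpy",np.round(s["tool_rot"],3),"q",np.round(s["qpos"],2),"w",np.round(s["grip_width"],4),"ff",np.round(s["finger_force"],1),"F",np.round(s["force"],1))
if len(sys.argv)>3: print("shift mm",np.round(1000*R.T@(np.array(sys.argv[1:4],float)-s["position"]),1))
E
python3 -m crank '0.085 -0.0225 -0.0134 0.002 0 0 0;0.085 -0.0225 -0.0134 0.002 0 0 0;0.085 -0.0225 -0.0134 0.002 0 0 0;0.085 -0.0225 -0.0134 0.002 0 0 0;0.085 -0.0225 -0.0134 0.002 0 0 0;0.085 -0.0225 -0.0134 0.002 0 0 0;0.085 -0.0225 -0.0134 0.002 0 0 0;0.085 -0.0225 -0.0134 0.002 0 0 0' 40
python3 go.py 0.4535 0.305 0.22
```

```text
clock: 0.77
position: [0.3072, 0.4533, 0.234]
tool_rot: [-3.141, -0.0, 2.883]
force: [0.2, 0.8, -0.1]
grip_width: 0.0846
finger_force: 0.0
t 0.77 p [0.3072 0.4533 0.234 ] rpy [-3.141 -0.     2.883] q [-1.08  0.42 -0.01  1.82  0.    0.9   0.22] w 0.0846 ff 0.0 F [ 0.2  0.8 -0.1]
shift mm [-179.4 -105.9   14. ]
```

```bash

python3 -m crank '0.085 -0.025 -0.015 0.002 0 0 0;0.085 -0.025 -0.015 0.002 0 0 0;0.085 -0.025 -0.015 0.002 0 0 0;0.085 -0.025 -0.015 0.002 0 0 0;0.085 -0.025 -0.015 0.002 0 0 0;0.085 -0.025 -0.015 0.002 0 0 0;0.085 -0.025 -0.015 0.002 0 0 0;0.085 -0.004 -0.001 0.0 0 0 0' >/dev/null
python3 go.py 0.4535 0.305 0.22
python3 - <<'E'
from h import *
from workcell import telemetry,grab_frame
from scipy.spatial.transform import Rotation as Ro
s=telemetry.observe();f=grab_frame("wrist");np.savez("w1.npz",**f,p=s["position"],rot=s["tool_rot"])
H=np.array(f["hand_eye"]);R=Ro.from_euler("xyz",s["tool_rot"]).as_matrix()
cv2.imwrite("pics/w1.png",f["pixels"][...,::-1]);print(f["vertical_fov"],H.round(3))
Rc=R@H[:3,:3];c=s["position"]+R@H[:3,3]
for b in blobs(f,*COL["blue"],400):
    (x,y),r=cv2.minEnclosingCircle(b);print(np.round([x,y,r],1),cast(f,(x,y),.105,Rc,c).round(4), "rad",r/K(f)*(c[2]-.105))
E
```

```text
t 1.43 p [0.4555 0.3017 0.2198] rpy [-3.140e+00  1.000e-03  2.877e+00] q [-0.72  0.43  0.04  1.84 -0.02  0.87  0.63] w 0.0852 ff 0.0 F [-0.2 -1.3  0.4]
shift mm [ 2.8  2.7 -0.2]
71.15739410464546 [[ 0.001 -0.965 -0.26   0.066]
 [ 1.     0.001  0.001  0.001]
 [-0.001 -0.26   0.965 -0.124]
 [ 0.     0.     0.     1.   ]]
[327.  231.   37.7] [0.4524 0.3094 0.105 ] rad 0.026815890356305636
```

View pics/w1.png

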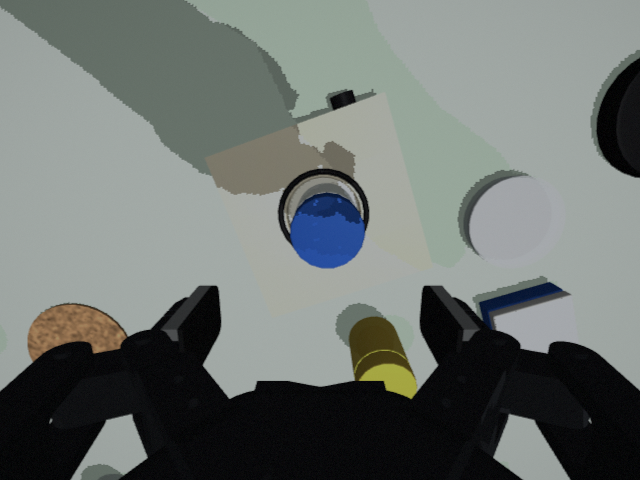

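The wrist view shows the blue lid at (327,231) inside the black ring of the stage nest, centred near (324,212), with the fingers clear on both sides. I'm going down to grip it.

```bash
python3 go.py 0.453 0.307 0.075
python3 -m crank '0.085 0.0038 0.0046 0 0 0 0;0.085 0 0 0.025 0 0 0;0.085 0 0 0.03 0 0 0;0.085 0 0 0.03 0 0 0;0.085 0 0 0.03 0 0 0;0.085 0 0 0.02 0 0 0;0.085 0 0 0.01 0 0 0;0.085 0 0 0 0 0 0' 40 >/dev/null; python3 go.py 0.453 0.307 0.075
```

```text
t 1.48 p [0.4546 0.3033 0.22  ] rpy [-3.140e+00  1.000e-03  2.878e+00] q [-0.73  0.43  0.04  1.84 -0.02  0.87  0.63] w 0.085 ff 0.0 F [ 0.  -0.4 -0.9]
shift mm [  2.6   3.3 145. ]
t 2.15 p [0.4482 0.3123 0.0736] rpy [-3.139e+00 -2.000e-03  2.885e+00] q [-0.73  0.66  0.02  1.93 -0.02  0.56  0.62] w 0.0852 ff 0.0 F [-0.5  0.2 -0.1]
shift mm [-6.  -3.9 -1.4]
```

```bash

python3 -m crank '0.085 -0.006 -0.004 -0.0015 0 0 0;0.085 0 0 0 0 0 0;0.085 0 0 0 0 0 0;0.056 0 0 0 0 0 0;0.05 0 0 0 0 0 0;0.05 0 0 0 0 0 0;0.05 0 0 0 0 0 0;0.05 0 0 0 0 0 0' 40 >/dev/null; python3 go.py 0.453 0.307 0.075
```

```text
t 2.82 p [0.4549 0.3065 0.0775] rpy [3.141 0.    2.883] q [-0.71  0.65  0.02  1.93 -0.02  0.56  0.63] w 0.0554 ff 40.2 F [-1.6 -1.  10.4]
shift mm [2.  0.  2.5]
```

```bash

python3 -m crank '0.05 0 0 -0.005 0 0 0;0.05 0 0 -0.01 0 0 0;0.05 0 0 -0.02 0 0 0;0.05 0 0 -0.025 0 0 0;0.05 0 0 -0.02 0 0 0;0.05 0 0 -0.01 0 0 0;0.05 0 0 0 0 0 0;0.05 0 0 0 0 0 0' 40 >/dev/null; python3 go.py 0.543 -0.0115 0.168
python3 - <<'E'
from h import *
from workcell import telemetry,grab_frame
from scipy.spatial.transform import Rotation as Ro
s=telemetry.observe();f=grab_frame("wrist");np.savez("w2.npz",**f,p=s["position"],rot=s["tool_rot"])
f2=grab_frame("top");np.savez("t2.npz",**f2)
cv2.imwrite("pics/w2.png",np.hstack([f["pixels"][:,:,::-1],])); 
E
```

```text
t 3.48 p [0.4547 0.3062 0.1668] rpy [3.141 0.    2.883] q [-0.72  0.51  0.03  1.88 -0.02  0.75  0.63] w 0.0553 ff 43.0 F [ 0.   0.5 -2.1]
shift mm [-166.7 -284.6   -1.3]
```

View pics/w2.png

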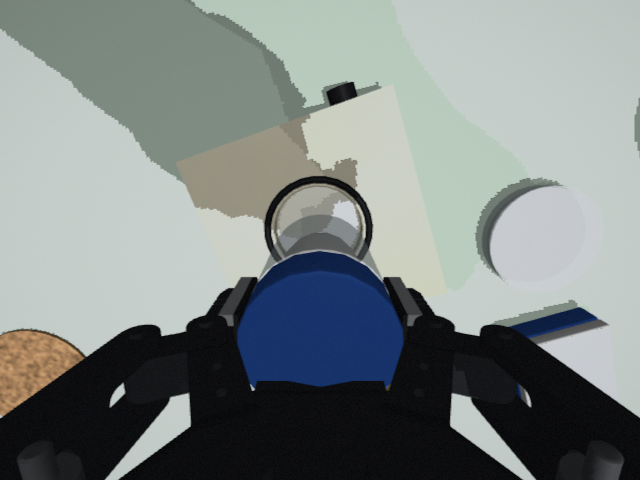

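The blue jar is held upright and the empty ring of the stage nest is visible around (318,227). Next I carry the jar to the mat.

```bash

python3 -m crank '0.05 -0.007 -0.012 0 0 0 0;0.05 -0.014 -0.024 0 0 0 0;0.05 -0.014 -0.024 0 0 0 0;0.05 -0.014 -0.024 0 0 0 0;0.05 -0.014 -0.024 0 0 0 0;0.05 -0.014 -0.024 0 0 0 0;0.05 -0.014 -0.024 0 0 0 0;0.05 -0.014 -0.024 0 0 0 0' 40 >/dev/null
python3 -m crank '0.05 -0.014 -0.024 0 0 0 0;0.05 -0.014 -0.024 0 0 0 0;0.05 -0.014 -0.024 0 0 0 0;0.05 -0.012 -0.020 0 0 0 0;0.05 -0.007 -0.012 0 0 0 0;0.05 0 0 0 0 0 0;0.05 0 0 0 0 0 0;0.05 0 0 0 0 0 0' 40 >/dev/null
python3 go.py 0.543 -0.0115 0.0615
```

```text
t 4.92 p [ 0.542  -0.0104  0.1661] rpy [-3.141e+00 -1.000e-03  2.883e+00] q [-0.13  0.5   0.05  1.9  -0.04  0.74  1.26] w 0.0553 ff 43.1 F [-0.4  0.3 -1.5]
shift mm [ -1.4  -0.8 104.6]
```

```bash

python3 -m crank '0.05 0 0 0.015 0 0 0;0.05 0 0 0.025 0 0 0;0.05 0 0 0.025 0 0 0;0.05 0 0 0.02 0 0 0;0.05 0 0 0.01 0 0 0;0.05 0 0 0.005 0 0 0;0.05 0 0 0.002 0 0 0;0.05 0 0 0.001 0 0 0' 40 >/dev/null
python3 go.py 0.543 -0.0115 0.0605
python3 -m crank '0.05 0 0 0.001 0 0 0;0.05 0 0 0 0 0 0;0.05 0 0 0 0 0 0;0.05 0 0 0 0 0 0;0.05 0 0 0 0 0 0;0.05 0 0 0 0 0 0;0.05 0 0 0 0 0 0;0.05 0 0 0 0 0 0' 40 >/dev/null
python3 go.py 0.543 -0.0115 0.0605
```

```text
t 5.58 p [ 0.5428 -0.0105  0.0643] rpy [3.141e+00 1.000e-03 2.883e+00] q [-0.11  0.67  0.03  1.95 -0.04  0.53  1.26] w 0.055 ff 43.0 F [ 0.  -0.5 -2.1]
shift mm [-0.4 -0.9  3.8]
t 6.25 p [ 0.5425 -0.0109  0.0628] rpy [-3.142  0.     2.883] q [-0.11  0.67  0.03  1.95 -0.04  0.52  1.26] w 0.0551 ff 43.0 F [-0.3  0.4 -2.3]
shift mm [-0.6 -0.5  2.3]
```

```bash

python3 -m crank '0.05 0 0 0.0007 0 0 0;0.05 0 0 0.0007 0 0 0;0.05 0 0 0.0006 0 0 0;0.05 0 0 0 0 0 0;0.05 0 0 0 0 0 0;0.05 0 0 0 0 0 0;0.05 0 0 0 0 0 0;0.05 0 0 0 0 0 0' 40 >/dev/null
python3 go.py 0.543 -0.0115 0.0605
```

```text
t 6.92 p [ 0.5425 -0.0109  0.0608] rpy [-3.142  0.     2.883] q [-0.11  0.67  0.03  1.95 -0.04  0.52  1.26] w 0.0555 ff 43.0 F [-0.  -0.3 -1.3]
shift mm [-0.6 -0.5  0.3]
```

```bash

python3 -m crank '0.05 0 0 0.0007 0 0 0;0.05 0 0 0 0 0 0;0.05 0 0 0 0 0 0;0.06 0 0 0 0 0 0;0.07 0 0 0 0 0 0;0.085 0 0 0 0 0 0;0.085 0 0 0 0 0 0;0.085 0 0 0 0 0 0' 20 >/dev/null
python3 go.py
python3 -m crank '0.085 0 0 -0.005 0 0 0;0.085 0 0 -0.015 0 0 0;0.085 0 0 -0.025 0 0 0;0.085 0 0 -0.025 0 0 0;0.085 0 0 -0.025 0 0 0;0.085 0 0 -0.025 0 0 0;0.085 0 0 -0.015 0 0 0;0.085 0 0 -0.01 0 0 0' 40 >/dev/null
python3 go.py 0.528 -0.277 0.22
```

```text
t 7.58 p [ 0.5425 -0.0108  0.0601] rpy [-3.142 -0.     2.883] q [-0.11  0.68  0.03  1.95 -0.04  0.52  1.26] w 0.0852 ff 0.0 F [-1.4 -0.8 -0.3]
t 8.25 p [ 0.543  -0.0108  0.2073] rpy [3.141e+00 2.000e-03 2.883e+00] q [-0.13  0.44  0.06  1.87 -0.03  0.83  1.25] w 0.085 ff 0.0 F [-0.9  0.1 -0.4]
shift mm [ -53.7 -261.1  -12.8]
```

Now to the orange jar.

```bash

python3 -m crank '0.085 -0.003 -0.015 -0.001 0 0 0;0.085 -0.006 -0.029 -0.001 0 0 0;0.085 -0.006 -0.029 -0.001 0 0 0;0.085 -0.006 -0.029 -0.001 0 0 0;0.085 -0.006 -0.029 -0.001 0 0 0;0.085 -0.006 -0.029 -0.001 0 0 0;0.085 -0.006 -0.029 -0.001 0 0 0;0.085 -0.006 -0.029 -0.001 0 0 0' 40 >/dev/null
python3 -m crank '0.085 -0.006 -0.029 0 0 0 0;0.085 -0.003 -0.014 0 0 0 0;0.085 0 0 0 0 0 0;0.085 0 0 0 0 0 0;0.085 0 0 0 0 0 0;0.085 0 0 0 0 0 0;0.085 0 0 0 0 0 0;0.085 0 0 0 0 0 0' 40 >/dev/null
python3 go.py 0.528 -0.277 0.22
python3 - <<'E'
from h import *
from workcell import telemetry,grab_frame
from scipy.spatial.transform import Rotation as Ro
s=telemetry.observe();f=grab_frame("wrist");t=grab_frame("top");np.savez("t3.npz",**t)
H=np.array(f["hand_eye"]);R=Ro.from_euler("xyz",s["tool_rot"]).as_matrix()
cv2.imwrite("pics/w3.png",np.vstack([cv2.resize(f["pixels"],(400,300)),t["pixels"][200:440,130:530]])[...,::-1])
Rc=R@H[:3,:3];c=s["position"]+R@H[:3,3]
for b in blobs(f,*COL["orange"],400):
    (x,y),r=cv2.minEnclosingCircle(b);print(np.round([x,y,r],1),cast(f,(x,y),.105,Rc,c).round(4), "rad",r/K(f)*(c[2]-.105))
E
```

```text
t 9.58 p [ 0.5282 -0.2761  0.2132] rpy [3.141 0.    2.884] q [ 0.32  0.52  0.1   1.72 -0.06  0.9   1.75] w 0.0851 ff 0.0 F [-0.7 -1.   0.1]
shift mm [-0.1 -0.9 -6.8]
```

View pics/w3.png

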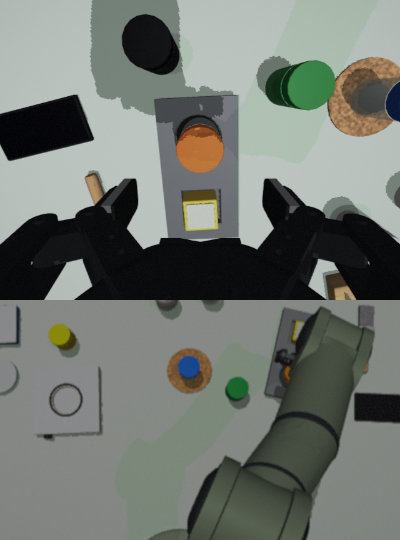

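Blue stands centred on the mat and the stage ring is free at about (196,300) in the top picture. Orange is at about (320,235) in the wrist picture, with nothing around the fingers.

```bash
python3 - <<'E'
from h import *
from workcell import telemetry,grab_frame
from scipy.spatial.transform import Rotation as Ro
s=telemetry.observe();f=grab_frame("wrist")
H=np.array(f["hand_eye"]);R=Ro.from_euler("xyz",s["tool_rot"]).as_matrix();Rc=R@H[:3,:3];c=s["position"]+R@H[:3,3]
for b in blobs(f,(5,130,90),(16,255,255),800)[:3]:
    (x,y),r=cv2.minEnclosingCircle(b);print("orange",np.round([x,y,r],1),cast(f,(x,y),.105,Rc,c).round(4),"rad",r/K(f)*(c[2]-.105))
t=dict(np.load("t3.npz"));t["vertical_fov"]=float(t["vertical_fov"])
b=blobs(t,*COL["blue"])[0];(x,y),r=cv2.minEnclosingCircle(b);print("blue",x,y,r,cast(t,(x,y),.088).round(4))
g=cv2.cvtColor(np.ascontiguousarray(t["pixels"]),cv2.COLOR_RGB2GRAY)[268:332,170:226]
cs,_=cv2.findContours((g<90).astype(np.uint8),cv2.RETR_EXTERNAL,cv2.CHAIN_APPROX_NONE)
for q in cs:
    if len(q)>30:
        e=cv2.fitEllipse(q);print("ring",np.round(e[0],1)+[170,268],np.round(e[1],1),cast(t,np.array(e[0])+[170,268],.032).round(4))
E
```

```text
orange [320.2 238.7  38.1] [ 0.5275 -0.2744  0.105 ] rad 0.026373023565454266
blue 318.46551513671875 266.637939453125 10.651458740234375 [ 0.5404 -0.0109  0.088 ]
ring [195.4 299.5] [32.  32.9] [0.4541 0.3043 0.032 ]
```

```bash

python3 -m crank '0.085 0 0 0.014 0 0 0;0.085 0 0 0.025 0 0 0;0.085 0 0 0.03 0 0 0;0.085 0 0 0.03 0 0 0;0.085 0 0 0.022 0 0 0;0.085 0 0 0.01 0 0 0;0.085 0 0 0.005 0 0 0;0.085 0 0 0 0 0 0' 40 >/dev/null
python3 go.py 0.528 -0.2755 0.0775
python3 -m crank '0.07 0 0 0 0 0 0;0.06 0 0 0 0 0 0;0.056 0 0 0 0 0 0;0.05 0 0 0 0 0 0;0.05 0 0 0 0 0 0;0.05 0 0 0 0 0 0;0.05 0 0 0 0 0 0;0.05 0 0 0 0 0 0' 40 >/dev/null
python3 go.py 0.528 -0.2755 0.0775
```

```text
t 10.4 p [ 0.5278 -0.2769  0.0768] rpy [ 3.142e+00 -1.000e-03  2.883e+00] q [ 0.34  0.71  0.07  1.8  -0.08  0.63  1.76] w 0.0853 ff 0.0 F [-0.4 -0.   0. ]
shift mm [ 0.2  1.4 -0.7]
t 11.07 p [ 0.5287 -0.277   0.0785] rpy [-3.142e+00  2.000e-03  2.883e+00] q [ 0.34  0.7   0.07  1.8  -0.08  0.64  1.76] w 0.0551 ff 40.4 F [-2.   2.7 10.6]
shift mm [1.  1.3 1. ]
```

```bash

python3 -m crank '0.05 0 0 -0.005 0 0 0;0.05 0 0 -0.01 0 0 0;0.05 0 0 -0.025 0 0 0;0.05 0 0 -0.03 0 0 0;0.05 0 0 -0.03 0 0 0;0.05 0 0 -0.02 0 0 0;0.05 0 0 -0.008 0 0 0;0.05 0 0 0 0 0 0' 40 >/dev/null
python3 go.py 0.4541 0.3043 0.205
python3 - <<'E'
from h import *
from workcell import telemetry,grab_frame
s=telemetry.observe();f=grab_frame("wrist");np.savez("w4.npz",**f,p=s["position"],rot=s["tool_rot"])
cv2.imwrite("pics/w4.png",f["pixels"][...,::-1])
E
```

```text
t 11.73 p [ 0.5285 -0.2773  0.2074] rpy [-3.141e+00  3.000e-03  2.883e+00] q [ 0.32  0.53  0.1   1.73 -0.06  0.89  1.75] w 0.0551 ff 43.3 F [-0.8 -0.2 -2.6]
shift mm [220.9 543.2   1.4]
```

View pics/w4.png

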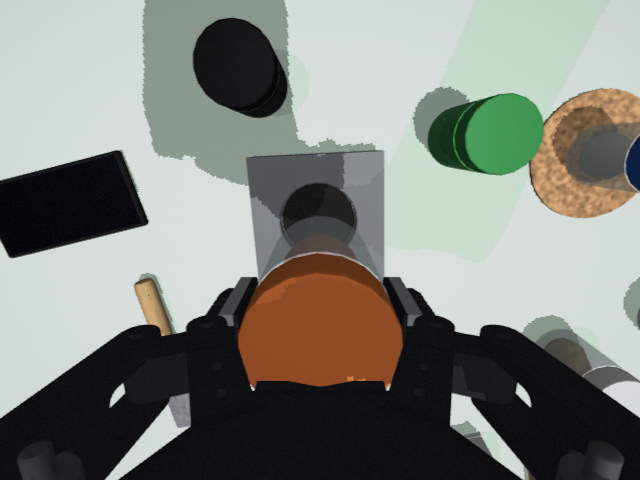

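The orange jar is held upright and the tray's dark nest is empty, centred near (319,219). Next I carry orange to the stage.

```bash

python3 -m crank '0.05 0.0055 0.0136 0 0 0 0;0.05 0.011 0.0272 0 0 0 0;0.05 0.011 0.0272 0 0 0 0;0.05 0.011 0.0272 0 0 0 0;0.05 0.011 0.0272 0 0 0 0;0.05 0.011 0.0272 0 0 0 0;0.05 0.011 0.0272 0 0 0 0;0.05 0.011 0.0272 0 0 0 0' 40 >/dev/null
python3 -m crank '0.05 0.011 0.0272 0 0 0 0;0.05 0.011 0.0272 0 0 0 0;0.05 0.011 0.0272 0 0 0 0;0.05 0.011 0.0272 0 0 0 0;0.05 0.011 0.0272 0 0 0 0;0.05 0.011 0.0272 0 0 0 0;0.05 0.011 0.0272 0 0 0 0;0.05 0.011 0.0272 0 0 0 0' 40 >/dev/null
python3 -m crank '0.05 0.011 0.0272 0 0 0 0;0.05 0.011 0.0272 0 0 0 0;0.05 0.011 0.0272 0 0 0 0;0.05 0.011 0.0272 0 0 0 0;0.05 0.0055 0.0136 0 0 0 0;0.05 0 0 0 0 0 0;0.05 0 0 0 0 0 0;0.05 0 0 0 0 0 0' 40 >/dev/null
python3 go.py 0.4541 0.3043 0.0785
python3 - <<'E'
from h import *
from workcell import telemetry,grab_frame
from scipy.spatial.transform import Rotation as Ro
s=telemetry.observe();f=grab_frame("wrist")
H=np.array(f["hand_eye"]);R=Ro.from_euler("xyz",s["tool_rot"]).as_matrix();Rc=R@H[:3,:3];c=s["position"]+R@H[:3,3]
t=grab_frame("top")
g=cv2.cvtColor(np.ascontiguousarray(t["pixels"]),cv2.COLOR_RGB2GRAY)[:,380:470].copy()
print("tray crop");cs,_=cv2.findContours(((g<45)).astype(np.uint8),cv2.RETR_EXTERNAL,cv2.CHAIN_APPROX_NONE)
for q in cs:
    if len(q)>30 and 0<cv2.contourArea(q)<3000:
        (x,y),r=cv2.minEnclosingCircle(q);e=cv2.fitEllipse(q);print(np.round([x+380,y,r],1),np.round(e[0],1),np.round(e[1],1),cast(t,(e[0][0]+380,e[0][1]),.032).round(4))
cv2.imwrite("pics/w5.png",np.hstack([cv2.resize(f["pixels"],(400,300)),cv2.resize(t["pixels"][200:320,380:480],(250,300))])[...,::-1])
b=blobs(t,(5,130,70),(16,255,255),150)
for q in b[:6]: (x,y),r=cv2.minEnclosingCircle(q);print("o",x,y,r,cast(t,(x,y),.21).round(4))
E
```

```text
t 13.78 p [0.4541 0.3042 0.2041] rpy [-3.140e+00 -1.000e-03  2.882e+00] q [-0.69  0.45 -0.01  1.85  0.01  0.84  0.6 ] w 0.0553 ff 43.4 F [ 1.3 -0.8 -2. ]
shift mm [-1.000e-01  3.000e-01  1.256e+02]
tray crop
[432.4 327.   12.6] [ 52.3 326.7] [20.5 24.9] [ 0.4005 -0.3059  0.032 ]
[422.2 275.9  12.8] [ 42.1 276.1] [24.3 24.8] [ 0.5302 -0.2798  0.032 ]
o 319.1224060058594 270.3796691894531 21.5717830657959 [ 0.5156 -0.0138  0.21  ]
```

View pics/w5.png

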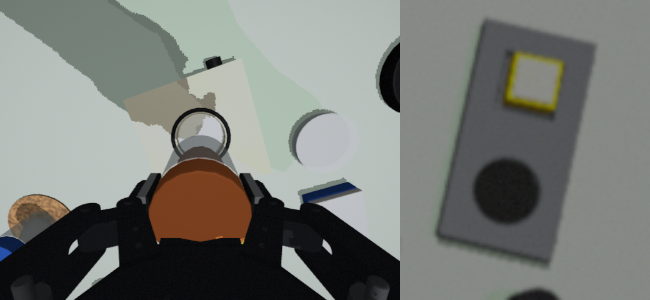

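The empty tray nest shows at about (422,276) in the top picture, which agrees with the tray outline. Orange is above the stage ring, so I lower it.

```bash

python3 -m crank '0.05 0 0 0.015 0 0 0;0.05 0 0 0.025 0 0 0;0.05 0 0 0.025 0 0 0;0.05 0 0 0.02 0 0 0;0.05 0 0 0.012 0 0 0;0.05 0 0 0.007 0 0 0;0.05 0 0 0.005 0 0 0;0.05 0 0 0.004 0 0 0' 40 >/dev/null
python3 go.py 0.4541 0.3043 0.0785
python3 -m crank '0.05 0 0 0.003 0 0 0;0.05 0 0 0.003 0 0 0;0.05 0 0 0.003 0 0 0;0.05 0 0 0.001 0 0 0;0.05 0 0 0 0 0 0;0.05 0 0 0 0 0 0;0.05 0 0 0 0 0 0;0.05 0 0 0 0 0 0' 40 >/dev/null
python3 go.py 0.4541 0.3043 0.0785
```

```text
t 14.55 p [0.4548 0.3049 0.0921] rpy [3.141 0.    2.882] q [-0.69  0.62 -0.02  1.93  0.02  0.59  0.6 ] w 0.0554 ff 43.4 F [ 0.8  0.6 -3.2]
shift mm [ 0.5 -0.8 13.6]
t 15.22 p [0.4545 0.3053 0.0823] rpy [3.141 0.    2.883] q [-0.69  0.64 -0.02  1.93  0.02  0.57  0.59] w 0.0553 ff 43.4 F [ 1.2  0.3 -1.8]
shift mm [ 0.2 -1.1  3.8]
```

```bash

python3 -m crank '0.05 0 -0.001 0.001 0 0 0;0.05 0 0 0.001 0 0 0;0.05 0 0 0.001 0 0 0;0.05 0 0 0.0005 0 0 0;0.05 0 0 0 0 0 0;0.05 0 0 0 0 0 0;0.05 0 0 0 0 0 0;0.05 0 0 0 0 0 0' 40 >/dev/null
python3 go.py 0.4541 0.3043 0.0785
```

```text
t 15.88 p [0.4542 0.3042 0.0786] rpy [-3.141 -0.     2.883] q [-0.69  0.65 -0.02  1.93  0.02  0.56  0.59] w 0.0552 ff 43.4 F [-0.6 -0.1 -1.6]
shift mm [0.1 0.1 0.1]
```

```bash

python3 -m crank '0.05 0 0 0.0007 0 0 0;0.05 0 0 0.0005 0 0 0;0.05 0 0 0 0 0 0;0.06 0 0 0 0 0 0;0.07 0 0 0 0 0 0;0.085 0 0 0 0 0 0;0.085 0 0 0 0 0 0;0.085 0 0 0 0 0 0' 20 >/dev/null
python3 go.py
python3 -m crank '0.085 0 0 -0.005 0 0 0;0.085 0 0 -0.015 0 0 0;0.085 0 0 -0.025 0 0 0;0.085 0 0 -0.025 0 0 0;0.085 0 0 -0.025 0 0 0;0.085 0 0 -0.025 0 0 0;0.085 0 0 -0.015 0 0 0;0.085 0 0 0 0 0 0' 40 >/dev/null
python3 go.py 0.541 -0.011 0.21
```

```text
t 16.55 p [0.4542 0.3043 0.0773] rpy [-3.142 -0.     2.883] q [-0.69  0.65 -0.02  1.93  0.02  0.56  0.59] w 0.085 ff 0.0 F [ 0.1 -0.9 -0.5]
t 17.22 p [0.4553 0.305  0.2159] rpy [3.138e+00 3.000e-03 2.883e+00] q [-0.69  0.44 -0.01  1.84  0.01  0.85  0.61] w 0.0847 ff 0.0 F [-0.1 -0.2 -0.7]
shift mm [-163.8 -283.5    5.3]
```

```bash

python3 -m crank '0.085 -0.007 -0.012 0 0 0 0;0.085 -0.014 -0.0243 0 0 0 0;0.085 -0.014 -0.0243 0 0 0 0;0.085 -0.014 -0.0243 0 0 0 0;0.085 -0.014 -0.0243 0 0 0 0;0.085 -0.014 -0.0243 0 0 0 0;0.085 -0.014 -0.0243 0 0 0 0;0.085 -0.014 -0.0243 0 0 0 0' 40 >/dev/null
python3 -m crank '0.085 -0.014 -0.0243 0 0 0 0;0.085 -0.014 -0.0243 0 0 0 0;0.085 -0.014 -0.0243 0 0 0 0;0.085 -0.011 -0.0186 0 0 0 0;0.085 -0.006 -0.010 0 0 0 0;0.085 0 0 0 0 0 0;0.085 0 0 0 0 0 0;0.085 0 0 0 0 0 0' 40 >/dev/null
python3 go.py 0.541 -0.011 0.0605
python3 - <<'E'
from h import *
from workcell import telemetry,grab_frame
from scipy.spatial.transform import Rotation as Ro
s=telemetry.observe();f=grab_frame("wrist")
H=np.array(f["hand_eye"]);R=Ro.from_euler("xyz",s["tool_rot"]).as_matrix();Rc=R@H[:3,:3];c=s["position"]+R@H[:3,3]
b=blobs(f,*COL["blue"],400)[0];(x,y),r=cv2.minEnclosingCircle(b);print("blue",x,y,r,cast(f,(x,y),.088,Rc,c).round(4),r/K(f)*(c[2]-.088))
t=grab_frame("top")
for q in blobs(t,(5,130,70),(16,255,255),150)[:6]: (x,y),r=cv2.minEnclosingCircle(q);print("o",x,y,r,cast(t,(x,y),.105).round(4))
E
```

```text
t 18.55 p [ 0.5398 -0.0108  0.2121] rpy [ 3.141e+00 -1.000e-03  2.884e+00] q [-0.13  0.43  0.05  1.87 -0.03  0.84  1.25] w 0.0849 ff 0.0 F [ 0.   0.8 -0.1]
shift mm [ -1.3   0.  151.6]
blue 321.0745849609375 233.50233459472656 35.76134490966797 [ 0.5397 -0.008   0.088 ] 0.02646979469138932
```

```bash

python3 -m crank '0.085 -0.001 0.001 0.018 0 0 0;0.085 0 0 0.03 0 0 0;0.085 0 0 0.032 0 0 0;0.085 0 0 0.03 0 0 0;0.085 0 0 0.025 0 0 0;0.085 0 0 0.011 0 0 0;0.085 0 0 0.005 0 0 0;0.085 0 0 0 0 0 0' 40 >/dev/null
python3 go.py 0.541 -0.010 0.0605
python3 -m crank '0.07 0 0 0 0 0 0;0.06 0 0 0 0 0 0;0.056 0 0 0 0 0 0;0.05 0 0 0 0 0 0;0.05 0 0 0 0 0 0;0.05 0 0 0 0 0 0;0.05 0 0 0 0 0 0;0.05 0 0 0 0 0 0' 40 >/dev/null
python3 go.py 0.541 -0.010 0.0605
python3 -m crank '0.05 0 0 -0.005 0 0 0;0.05 0 0 -0.01 0 0 0;0.05 0 0 -0.025 0 0 0;0.05 0 0 -0.03 0 0 0;0.05 0 0 -0.03 0 0 0;0.05 0 0 -0.025 0 0 0;0.05 0 0 -0.01 0 0 0;0.05 0 0 0 0 0 0' 40 >/dev/null
python3 go.py 0.530 -0.280 0.2
```

```text
t 19.32 p [ 0.5412 -0.0107  0.0612] rpy [-3.141e+00 -1.000e-03  2.883e+00] q [-0.11  0.67  0.03  1.95 -0.04  0.52  1.26] w 0.085 ff 0.0 F [0.1 0.5 1.7]
shift mm [0.4 0.6 0.7]
t 19.98 p [ 0.5422 -0.0109  0.0628] rpy [3.141e+00 2.000e-03 2.883e+00] q [-0.11  0.67  0.03  1.95 -0.04  0.52  1.26] w 0.055 ff 39.8 F [-1.4  2.2 12. ]
shift mm [1.4 0.6 2.3]
t 20.65 p [ 0.5424 -0.0112  0.1993] rpy [3.14  0.004 2.883] q [-0.13  0.45  0.05  1.88 -0.03  0.81  1.25] w 0.0556 ff 43.1 F [ 0.9 -0.3 -1.3]
shift mm [ -56.9 -263.    -0.9]
```

```bash

python3 -m crank '0.05 -0.0028 -0.0131 0 0 0 0;0.05 -0.0057 -0.0263 0 0 0 0;0.05 -0.0057 -0.0263 0 0 0 0;0.05 -0.0057 -0.0263 0 0 0 0;0.05 -0.0057 -0.0263 0 0 0 0;0.05 -0.0057 -0.0263 0 0 0 0;0.05 -0.0057 -0.0263 0 0 0 0;0.05 -0.0057 -0.0263 0 0 0 0' 40 >/dev/null
python3 -m crank '0.05 -0.0057 -0.0263 0 0 0 0;0.05 -0.0057 -0.0263 0 0 0 0;0.05 -0.0028 -0.0131 0 0 0 0;0.05 0 0 0 0 0 0;0.05 0 0 0 0 0 0;0.05 0 0 0 0 0 0;0.05 0 0 0 0 0 0;0.05 0 0 0 0 0 0' 40 >/dev/null
python3 go.py 0.530 -0.280 0.0798
```

```text
t 21.98 p [ 0.5293 -0.2788  0.1963] rpy [ 3.141 -0.     2.884] q [ 0.33  0.54  0.08  1.73 -0.06  0.87  1.75] w 0.0547 ff 43.1 F [-0.9  1.2 -2.4]
shift mm [ -1.   -1.1 116.5]
```

```bash

python3 -m crank '0.05 -0.0007 -0.0007 0.012 0 0 0;0.05 0 0 0.022 0 0 0;0.05 0 0 0.022 0 0 0;0.05 0 0 0.02 0 0 0;0.05 0 0 0.012 0 0 0;0.05 0 0 0.007 0 0 0;0.05 0 0 0.005 0 0 0;0.05 0 0 0.004 0 0 0' 40 >/dev/null
python3 go.py 0.53 -0.28 0.0798
python3 -m crank '0.05 0 0 0.003 0 0 0;0.05 0 0 0.003 0 0 0;0.05 0 0 0.002 0 0 0;0.05 0 0 0.001 0 0 0;0.05 0 0 0 0 0 0;0.05 0 0 0 0 0 0;0.05 0 0 0 0 0 0;0.05 0 0 0 0 0 0' 40 >/dev/null
python3 go.py 0.53 -0.28 0.0798
```

```text
t 22.65 p [ 0.5298 -0.2808  0.0923] rpy [-3.141  0.     2.883] q [ 0.34  0.69  0.06  1.79 -0.07  0.67  1.76] w 0.055 ff 43.1 F [-0.2 -0.2 -2.3]
shift mm [ 0.   0.8 12.5]
t 23.32 p [ 0.5297 -0.2807  0.0836] rpy [-3.142  0.     2.883] q [ 0.35  0.7   0.06  1.79 -0.07  0.65  1.76] w 0.0552 ff 43.1 F [-0.3  0.1 -2.5]
shift mm [-0.1  0.8  3.8]
```

```bash

python3 -m crank '0.05 0 0.0005 0.001 0 0 0;0.05 0 0 0.001 0 0 0;0.05 0 0 0.001 0 0 0;0.05 0 0 0.0008 0 0 0;0.05 0 0 0 0 0 0;0.05 0 0 0 0 0 0;0.05 0 0 0 0 0 0;0.05 0 0 0 0 0 0' 40 >/dev/null
python3 go.py 0.53 -0.28 0.0798
```

```text
t 23.98 p [ 0.5297 -0.2802  0.0799] rpy [3.142 0.    2.883] q [ 0.35  0.71  0.06  1.79 -0.07  0.64  1.76] w 0.0552 ff 43.9 F [-2.6  1.6  5.8]
shift mm [-0.2  0.2  0.1]
```

```bash

python3 -m crank '0.05 0 0 0 0 0 0;0.06 0 0 0 0 0 0;0.07 0 0 0 0 0 0;0.085 0 0 0 0 0 0;0.085 0 0 0 0 0 0;0.085 0 0 0 0 0 0;0.085 0 0 0 0 0 0;0.085 0 0 0 0 0 0' 20 >/dev/null
python3 go.py
python3 -m crank '0.085 0 0 -0.005 0 0 0;0.085 0 0 -0.015 0 0 0;0.085 0 0 -0.025 0 0 0;0.085 0 0 -0.03 0 0 0;0.085 0 0 -0.03 0 0 0;0.085 0 0 -0.025 0 0 0;0.085 0 0 -0.02 0 0 0;0.085 0 0 0 0 0 0' 40 >/dev/null
python3 -m crank '0.085 0.005 0.015 0 0 0 0;0.085 0.01 0.03 0 0 0 0;0.085 0.01 0.03 0 0 0 0;0.085 0.01 0.03 0 0 0 0;0.085 0.01 0.03 0 0 0 0;0.085 0.01 0.03 0 0 0 0;0.085 0.005 0.015 0 0 0 0;0.085 0 0 0 0 0 0' 40 >/dev/null
python3 go.py
python3 - <<'E'
from h import *
from workcell import grab_frame
f=grab_frame("top");g=grab_frame("scene")
for n,z in dict(blue=((105,150,30),(125,255,255)),orange=((5,130,50),(16,255,255))).items():
    for k,F in(("top",f),("scene",g)):
        for q in blobs(F,*z,100)[:8]:
            (x,y),r=cv2.minEnclosingCircle(q)
            if r<16: print(n,k,x,y,r,cast(F,(x,y),.105).round(4))
cv2.imwrite("pics/end.png",np.hstack([f["pixels"][170:370,100:500],g["pixels"][130:330,180:580]])[...,::-1])
E
```

```text
t 24.65 p [ 0.5297 -0.2802  0.0796] rpy [-3.142 -0.     2.883] q [ 0.35  0.71  0.06  1.79 -0.07  0.64  1.76] w 0.0853 ff 0.0 F [ 0.7 -0.2 -0.1]
t 25.98 p [ 0.5177 -0.0869  0.2296] rpy [ 3.14  -0.     2.887] q [ 0.02  0.39  0.05  1.89 -0.03  0.87  1.4 ] w 0.0852 ff 0.0 F [1.2 0.4 0.3]
blue top 426.39324951171875 273.5730285644531 11.511700630187988 [ 0.5278 -0.2789  0.105 ]
blue scene 243.9042510986328 160.76596069335938 8.099230766296387 [ 0.5345 -0.2754  0.105 ]
orange scene 451.0 213.0 9.486932754516602 [0.4614 0.304  0.105 ]
orange scene 550.2758178710938 43.21284484863281 14.842188835144043 [-0.4062  0.4078  0.105 ]
```

View pics/end.png

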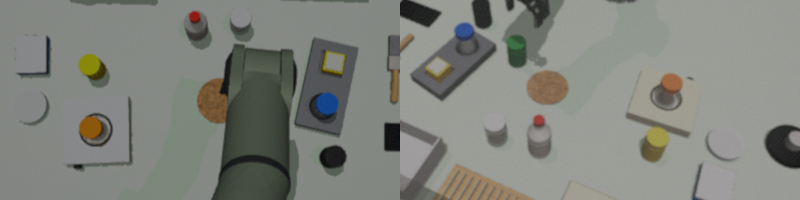

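Orange now stands in the stage ring and blue in the tray nest, both upright. The bystanders are where they were and the gripper is clear, so I'm handing in.

```bash
python3 -c "
from workcell import bot;print(bot.job_done())"
```

```text
the job is handed in; nothing more can be done
None
```

I swapped the two jars and handed the job in at about 26 s: orange now stands in the stage nest and blue in the tray nest, and the final pictures show both upright and the bystanders in place; the verdict itself was not reported back.

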